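# Probe the red-ringed test stud from the guide rail

## Task

Lift the blue test probe out of its holder, hook it over the green end of the test stand's rail and, without unhooking it or touching the grey-ringed studs, slide it along to the red-ringed brass stud. Press its spring tip lightly onto that stud, probe upright and tip pushed about half way in (never right to its stop), and finish like that, still holding the probe in the gripper; leave the bottles and the screw tin alone.

Things in the scene. Friction and masses are not known exactly. Their poses are not given: they have to be found in the camera images.
- probe: Loose probe, 100 g, upright in the holder at the start. Origin: end of its spring tip when fully out; z up the probe, x from its axis to its steel hook. Up from the origin: brass tip, 6 mm round, to 16 mm; black nose, 12 mm round, to 40; blue barrel, 20 mm round, to 70; blue square handle, 18 x 18 mm, 69 to 113 mm, to be gripped (across y, about 93 mm up).
- hook_lip (a point): Lower end of the lip of the probe's hook, at x = 32.5, z = 28 mm of the probe. The hook is an inverted U 10 mm wide in y: a bridge (underside 62, top 68 mm above the probe's origin) from the barrel along +x to this lip, which is 5 mm thick. The rail fits between barrel (x = 10) and lip (x = 30 mm), best at x = 20. Unhooked when this point is above the rail's top.
- probe_tip (a point): The end of the brass spring tip; it moves up into the probe as the tip is pressed in. Keep it on the brass face of the stud, within 6 mm of the centre.
- plunger (a joint): How far the spring tip is pressed in, m: 0 fully out, 0.012 at the stop. The spring pushes 1 N at 0, rising 0.25 N per mm to 4 N at the stop. Half way is 0.006.
- stand: Fixed test stand: ply base 12 mm thick, x -32 to 44, y -155 to 155 mm; origin at its underside. A round rail 8 mm thick runs along y at x = 20 mm, top 80 mm high, between end blocks from |y| = 136 mm, 84 mm high. Its green end, where the probe is hooked on, is y = 47 to 136 mm (middle 95); the rest is bare steel. Three studs in a row at x = 0, in front of the rail, y -96 to 16 mm.
- stud_red_top (a point): Centre of the top of the stud to be probed: a brass disc 14 mm across, 32 mm above the worktop, inside a red ring 25 mm across on a black block 28 mm square. Fixed.
- stud_plain_1_top (a point): Centre of the top of a like stud with a grey ring; not to be touched. Fixed, 32 mm high.
- stud_plain_2_top (a point): Centre of the top of the other grey-ringed stud; not to be touched. Fixed, 32 mm high.
- holder: Fixed holder of the probe: a grey tube 31 mm across and 54 mm high on a round black foot 60 mm across; origin at the underside. The probe's nose stands in its 15 mm hole, its tip 14 mm above the worktop, with its barrel on the tube's rim; it lifts straight out (38 mm).
- oil_bottle: Small cream dropper bottle with a red nozzle, 25 mm across, 85 mm high, loose; origin under its centre. Leave alone.
- glue_bottle: White bottle with a blue cap, 32 mm across, 83 mm high, loose; origin under its centre. Leave alone.
- screw_tin: Round tin with a tan lid, 54 mm across, 21 mm high, loose; origin under its centre. Leave alone.
- stud_red: The fixed black block, 28 mm square, that carries the red-ringed stud; origin under its centre, on top of the ply base (20 mm below the stud's top).
- stud_plain_1: The fixed black block, 28 mm square, that carries the grey-ringed stud; origin under its centre, on top of the ply base (20 mm below the stud's top).
- stud_plain_2: The fixed black block, 28 mm square, that carries the grey-ringed stud; origin under its centre, on top of the ply base (20 mm below the stud's top).

How it is judged:
By the outcome, as a careful person would: the job done as asked, in the order asked, and still so for the second after the job is handed in, while the arm keeps its last pose, push and grip.
It also fails if it takes over 48 s, if anything falls off the work surface, if the arm or the gripper's body presses on something with over 40 N, if the wrist force passes 120 N, or if a joint passes its speed limit or range.

## Robot

A 7-joint arm with a two-finger parallel gripper is mounted at the origin on a cart in front of the work surface, level with it; the furniture and walls round the work are solid. World frame = base frame: x ahead of the robot, y to its left, z up, the work surface at z = 0. Lengths are in m, angles in rad, forces in N, time in s.
With the tool pointing down it reaches from about 0.4 to 0.85 m from the base axis. Payload 4.5 kg.
Tool frame: the origin (TCP) lies at the very end of the fingers, on their centre line; the grasp point (between the pads) lies 19 mm behind it; z points along the fingers, x is the direction in which the jaws open and shut, and the axes are right-handed (so a half turn about z gives the same grasp; the last joint's range is limited). The gripper opens to 88 mm and grips with 3 to 60 N. Pads are 18 mm wide; open, the fingers measure 123 mm over their backs; the gripper's body (75 mm by 187 mm) begins 45 mm behind the grasp point.
Start: joints at [-1.078, 0.689, -0.195, 1.565, 0.157, 0.902, -0.215], TCP at [0.277, 0.56, 0.239] pointing down, gripper open.
Joint ranges: [-3.01, 3.01], [-0.46, 2.08], [-1.47, 1.51], [0.13, 2.56], [-1, 4.14], [0.04, 2.09], [-2.66, 2.66]. Speed limits (rad/s): [2.57, 2.57, 3.14, 3.14, 3.14, 3.14, 3.14].

## Interface

Orientations are given as a rotation vector (axis times angle).
In Python, from cell import robot gives the robot as it stands.
- The arm moves only by the shell command python3 -m pendant 'ROWS'. ROWS is a JSON object of lists of equal length, an entry for each row: "claw": the closure, from -1 (fully open) to 1 (shut); "travel": the shift along the tool's x, y, z in m, a list of three; "yaw": the turn about the tool's z in degrees. In form: {"claw": [claw, ...], "travel": [[tx, ty, tz], ...], "yaw": [yaw, ...]}. A call has 1 to 8 rows; each row is the pose to reach, as a shift and turn from the pose measured when the call began, along the tool's axes at that moment; what a row does not reach only later rows make up. A row lasts 1/12 s, in which the tool goes at most 41.7 mm and 7.16 degrees, less where a joint would pass 70% of its speed; a pose out of reach is approached as far as the arm can. A call with a gripper value outside its range is refused whole. The fingers move at their own pace and stop on an object; the grip force is fixed at half the most. Time passes only in rows, so rows that repeat a pose let the fingers close. It gives the time, the measured TCP pose, the force and the opening at its end, in the units of the state.
- robot.get_state(): the state, without advancing time (a new reading comes with each control period).
- robot.read_camera(name): name is "side" or "top"; returns a dict with "color" (480x640x3 uint8, red, green, blue), "fx", "fy", "cx", "cy" (pixels), "R" (3x3) and "t" (3): a world point X has camera coordinates R X + t. Camera axes: x right, y down, z forward; pixel columns grow to the right and rows downward; lengths in m; the calibration is good to about 2 mm. A picture is of the moment at which its call begins. There is no depth.
- robot.close_job(): hands the job in, once; it reports no verdict.
The state is a dict: "t": time; "qpos": joint angles; "joint_vel": joint speeds; "effort": joint torques, N m; "tcp_pos": TCP position; "tcp_rot": TCP orientation; "wrist_force": force on the tool from outside, world axes, zero at the start; "moment": the same for the moment, N m; "grip_width": finger opening in m.
Only numpy, scipy, OpenCV 4.12 (cv2) and the standard library are available. Lean on these libraries where they do the work, as an engineer would, in place of code of your own. Each camera call takes 0.05 s, during which the arm holds its last target.

## Working session

There is one attempt and no reset: what is moved stays moved. The work goes in short steps, Python scripts to look and compute and a shell command to move; the robot and the scene stay as the last step left them, time stands still between calls to the robot, and variables do not carry over. Pictures are saved under pics/ and viewed, and the job is handed in when it is done.

```bash
mkdir -p pics; ls
python3 - <<'E'
from cell import robot
import cv2
for n in ("side","top"):
    c=robot.read_camera(n); cv2.imwrite(f"pics/{n}0.png",c["color"][:,:,::-1])
    print(n,c["fx"],c["fy"],c["cx"],c["cy"],c["R"],c["t"])
print(robot.get_state())
E
```

```text
pics
side 443.15119205423906 443.15119205423906 325.5134767836005 244.91337639518466 [[-0.99926863  0.02933159  0.02453273]
 [-0.00555647  0.52337789 -0.85208257]
 [-0.03783283 -0.8515957  -0.52283213]] [0.46667426 0.0618378  1.11591801]
top 492.4517066233534 492.4517066233534 328.95560269300205 244.21809862229344 [[ 0.00501697 -0.99998477  0.00229834]
 [-0.97865451 -0.00538214 -0.20544192]
 [ 0.20545116 -0.00121859 -0.97866661]] [0.0210056  0.47535645 1.08808936]
{'t': 0.1, 'qpos': array([-1.07822821,  0.68988851, -0.19451871,  1.5662036 ,  0.15732653,
        0.90248165, -0.21507915]), 'joint_vel': array([-0.00043271, -0.00016824,  0.0006513 , -0.00300004, -0.00074472,
       -0.00070143,  0.00052839]), 'effort': array([-3.82270271e-03, -5.28494847e+01, -1.27184104e+00, -1.53837258e+01,
       -5.26465068e-02,  1.98013382e-03,  3.72344800e-05]), 'tcp_pos': array([0.27658149, 0.55986684, 0.23800714]), 'tcp_rot': array([ 2.66746422e+00,  1.65779072e+00, -1.99903297e-03]), 'wrist_force': array([ 0.176802  , -0.28487865,  0.09861924]), 'moment': array([-0.03282325,  0.00122236,  0.03241325]), 'grip_width': 0.08797637942630336}
```

View pics/side0.png

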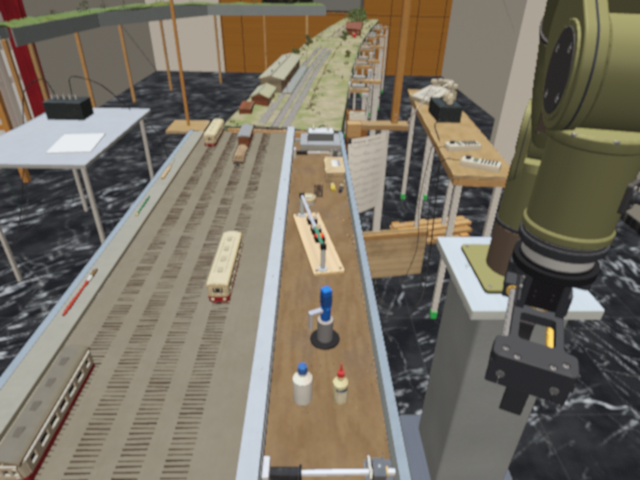

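View pics/top0.png

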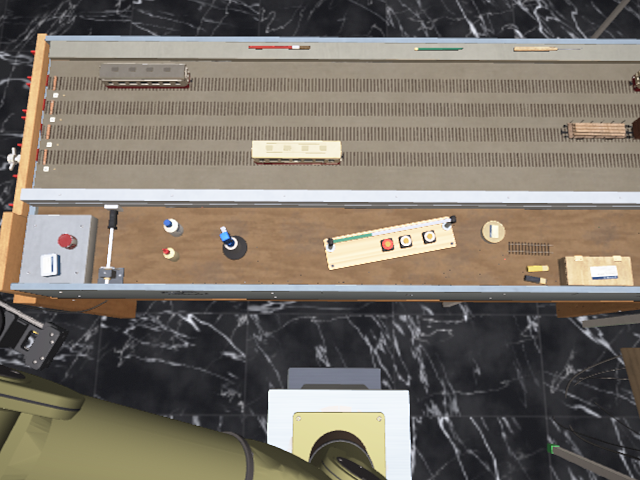

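Run:
```python
import cv2
t=cv2.imread("pics/top0.png"); s=cv2.imread("pics/side0.png")
cv2.imwrite("pics/t1.png",cv2.resize(t[205:285,310:470],None,fx=5,fy=5,interpolation=cv2.INTER_CUBIC))
cv2.imwrite("pics/t2.png",cv2.resize(t[205:285,150:270],None,fx=6,fy=6,interpolation=cv2.INTER_CUBIC))
cv2.imwrite("pics/s1.png",cv2.resize(s[180:360,265:365],None,fx=3.3,fy=3.3,interpolation=cv2.INTER_CUBIC))
```

```text
(no output)
```

View pics/t1.png

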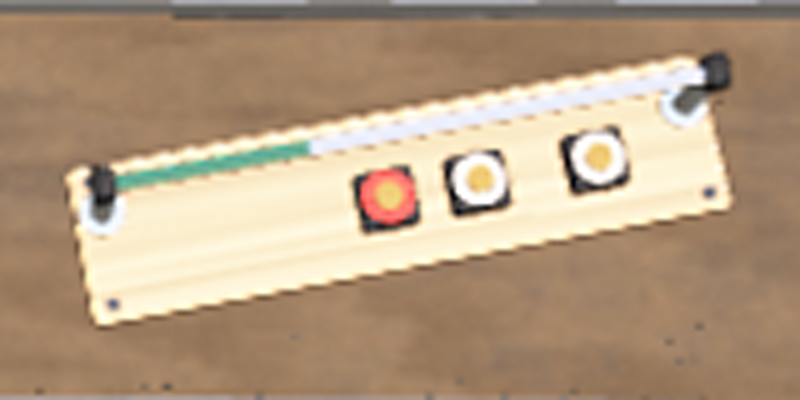

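View pics/t2.png

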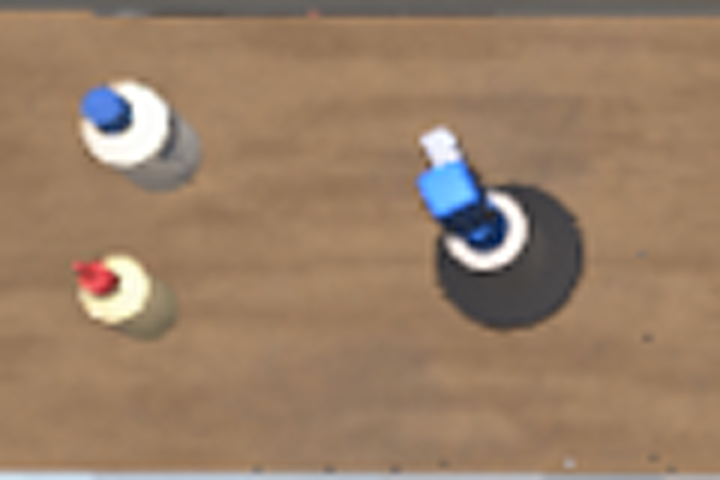

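View pics/s1.png

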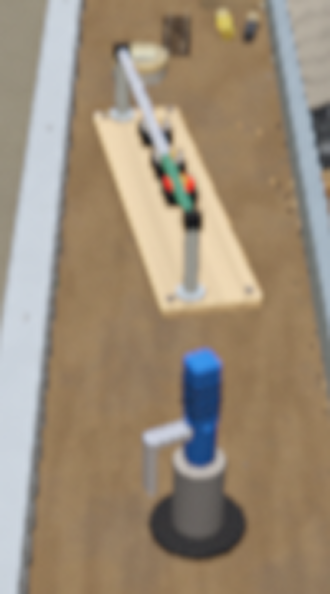

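```bash
cat > h.py <<'E'
import numpy as np, cv2
from cell import robot
def ray(c,u,v):
    d=np.array([(u-c["cx"])/c["fx"],(v-c["cy"])/c["fy"],1.]); R=np.array(c["R"]);t=np.array(c["t"])
    return -R.T@t, R.T@d
def onz(c,u,v,z):
    o,d=ray(c,u,v); return o+d*(z-o[2])/d[2]
def proj(c,X):
    p=np.array(c["R"])@np.array(X)+c["t"]; return np.array([c["fx"]*p[0]/p[2]+c["cx"],c["fy"]*p[1]/p[2]+c["cy"]])
def tri(c1,p1,c2,p2):
    o1,d1=ray(c1,*p1);o2,d2=ray(c2,*p2)
    s=np.linalg.lstsq(np.c_[d1,-d2],o2-o1,rcond=None)[0]
    a=o1+d1*s[0];b=o2+d2*s[1];return (a+b)/2,np.linalg.norm(a-b)
def blobs(m,off=(0,0),amin=5):
    n,l,st,ce=cv2.connectedComponentsWithStats(m.astype(np.uint8))
    return [(st[i][4],ce[i]+off,st[i][:4]+[*off,0,0]) for i in range(1,n) if st[i][4]>=amin]
E
python3 - <<'E'
from h import *
t=robot.read_camera("top"); im=t["color"].astype(int)
cv2.imwrite("pics/t3.png",t["color"][:,:,::-1])
x0,y0=310,205
r,g,b=[im[205:285,310:470,i] for i in range(3)]
print("red");R=None
for a,c,s in blobs((r>190)&(g<150)&(b<110),(x0,y0)): print(a,c,s,onz(t,*c,.032))
print("green")
m=(g>r+30)
for a,c,s in blobs(m,(x0,y0)): print(a,c,s,onz(t,*c,.078))
print("brass")
for a,c,s in blobs((r>170)&(b<140)&(r-b>60)&(g>140),(x0,y0),4): print(a,c,s,onz(t,*c,.032))
print("rail")
for a,c,s in blobs((b>r+5)&(b>190),(x0,y0),4): print(a,c,s)
m=((b>r+3)&(b>180))|(g>r+30)
l=max(blobs(m),key=lambda q:q[0])
n,lab=cv2.connectedComponents(m.astype(np.uint8)); k=np.argmax(np.bincount(lab.ravel())[1:])+1
pts=np.argwhere(lab==k)[:,::-1]+[x0,y0]
v=cv2.fitLine(pts.astype(np.float32),cv2.DIST_HUBER,0,.01,.01).ravel(); print("line",v,pts.min(0),pts.max(0))
for u in (340,395,445):
    print(onz(t,u,v[3]+(u-v[2])*v[1]/v[0],.078))
print("base corners")
# probe
x0,y0=150,205
r,g,b=[im[205:285,150:270,i] for i in range(3)]
for a,c,s in blobs((b>r+50)&(b>150),(x0,y0)): print("blue",a,c,s,onz(t,*c,.127))
for a,c,s in blobs((r+g+b<200),(x0,y0),50): print("dark",a,c,s,onz(t,*c,.004))
E
```

```text
red
20 [384.25 243.3 ] [382 239   8  10] [ 0.48179348 -0.10629278  0.032     ]
14 [390.07142857 246.5       ] [387 243   6   7] [ 0.4742002  -0.11980361  0.032     ]
green
108 [351.92592593 237.56481481] [333 233  39  10] [ 0.48484884 -0.02822417  0.078     ]
brass
16 [429.375 235.875] [427 234   5   5] [ 0.50025593 -0.21291952  0.032     ]
17 [405.52941176 240.35294118] [404 238   4   5] [ 0.48915016 -0.15644836  0.032     ]
32 [387.5 243.5] [385 241   6   6] [ 0.48135559 -0.11391392  0.032     ]
rail
224 [414.96875    226.66517857] [371 219  80  17]
24 [329.70833333 248.375     ] [326 245   8   7]
line [ 9.8422176e-01 -1.7693923e-01  3.9186133e+02  2.3034122e+02] [333 219] [450 242]
[ 0.47984842 -0.00130978  0.078     ]
[ 0.50346356 -0.1258738   0.078     ]
[ 0.52511731 -0.24009203  0.078     ]
base corners
blue 32 [166.90625 222.25   ] [164 220   7   6] [0.50564886 0.37502894 0.127     ]
blue 70 [224.27142857 235.88571429] [220 231  10  10] [0.47604232 0.24929777 0.127     ]
```

Run:
```python
from h import *
t=robot.read_camera("top"); s=robot.read_camera("side")
im=t["color"]; 
c=cv2.resize(im[222:264,205:255],None,fx=14,fy=14,interpolation=cv2.INTER_CUBIC); cv2.imwrite("pics/t4.png",c[:,:,::-1])
c=cv2.resize(s["color"][280:352,300:350],None,fx=8,fy=8,interpolation=cv2.INTER_CUBIC); cv2.imwrite("pics/s4.png",c[:,:,::-1])
A=.1871
print("foot",onz(t,235,247.8,.005),"ring",onz(t,231.2,243.5,.054),"handle",onz(t,225,236,.127),"lip",onz(t,223,228.3,.082))
print("tip of gripper",robot.get_state()["tcp_pos"])
```

```text
foot [0.4745347  0.24860938 0.005     ] ring [0.47471041 0.24831917 0.054     ] handle [0.47579852 0.24771619 0.127     ] lip [0.5037617  0.26277113 0.082     ]
tip of gripper [0.27666706 0.5601384  0.2383765 ]
```

View pics/t4.png

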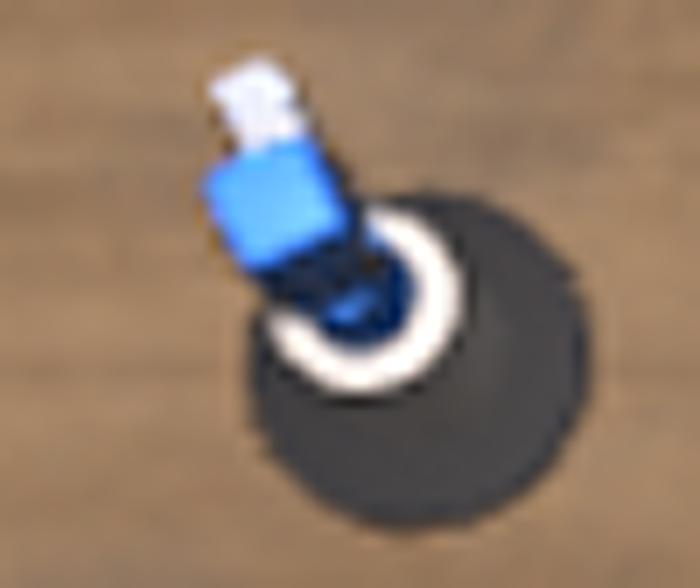

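View pics/s4.png

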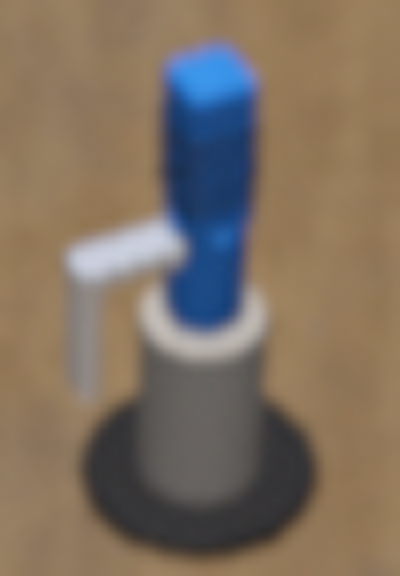

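```bash
cat >> h.py <<'E'
from scipy.spatial.transform import Rotation as Ro
def need(tgt,xang):
    s=robot.get_state(); R=Ro.from_rotvec(s["tcp_rot"]).as_matrix()
    a=np.degrees(np.arctan2(R[1,0],R[0,0]))
    print("t",round(s["t"],2),"tcp",s["tcp_pos"].round(4),"xang",round(a,2),"zax",R[:,2].round(3),"q",s["qpos"].round(2),"w",round(s["grip_width"],4),"F",s["wrist_force"].round(2))
    print("travel",(R.T@(np.array(tgt)-s["tcp_pos"])).round(4),"yaw",round(-((xang-a+180)%360-180),2))
E
python3 -c "
from h import *
need([.475,.2483,.2],-63.5)"
python3 -m pendant '{"claw":[-1,-1,-1,-1,-1,-1,-1,-1],"travel":[[-0.01,0.02,0],[-0.03,0.05,0],[-0.05,0.08,0],[-0.07,0.11,0],[-0.09,0.14,0],[-0.11,0.17,0],[-0.12,0.19,0],[-0.12,0.19,0]],"yaw":[5,12,19,26,33,40,45,45]}'
python3 -c "
from h import *
need([.475,.2483,.2],-63.5)"
```

```text
t 0.25 tcp [0.2767 0.5601 0.2384] xang 63.72 zax [-0.    -0.001 -1.   ] q [-1.08  0.69 -0.19  1.57  0.16  0.9  -0.22] w 0.0881 F [0.87 0.42 0.7 ]
travel [-0.1917  0.3159  0.0385] yaw 127.22
t: 0.92
tcp_pos: [0.3979, 0.3624, 0.2387]
tcp_rot: [3.098, 0.49, 0.002]
wrist_force: [0.8, 0.3, 0.3]
grip_width: 0.0882
t 0.92 tcp [0.3979 0.3624 0.2387] xang 17.99 zax [ 0.002 -0.005 -1.   ] q [-0.84  0.57  0.01  1.83 -0.    0.74 -0.51] w 0.0882 F [0.84 0.33 0.35]
travel [0.0381 0.1321 0.0394] yaw 81.49
```

```bash
python3 -m pendant '{"claw":[-1,-1,-1,-1,-1,-1,-1,-1],"travel":[[0.005,0.02,0],[0.01,0.04,0],[0.02,0.06,0],[0.025,0.085,0],[0.03,0.11,0],[0.038,0.132,0],[0.038,0.132,0],[0.038,0.132,0]],"yaw":[7,14,21,28,35,42,49,56]}'
python3 -m pendant '{"claw":[-1,-1,-1,-1,-1,-1],"travel":[[0,0,0],[0,0,0],[0,0,0],[0,0,0],[0,0,0],[0,0,0]],"yaw":[7,14,21,25,25,25]}'
python3 -c "
from h import *
need([.475,.2483,.088],-63.5)
for n in ('top','side'):
  t=robot.read_camera(n); im=t['color']
  c=im[210:290,180:280] if n=='top' else im[220:360,250:400]
  cv2.imwrite('pics/a_%s.png'%n,cv2.resize(c,None,fx=5,fy=5,interpolation=cv2.INTER_CUBIC)[:,:,::-1])
"
```

```text
t: 1.58
tcp_pos: [0.4757, 0.2476, 0.2395]
tcp_rot: [2.963, -1.033, 0.007]
wrist_force: [0.3, 1.0, 0.1]
grip_width: 0.0881
t: 2.08
tcp_pos: [0.4754, 0.2484, 0.2393]
tcp_rot: [2.673, -1.645, 0.007]
wrist_force: [-0.1, 1.1, -0.2]
grip_width: 0.0883
t 2.08 tcp [0.4754 0.2484 0.2393] xang -63.23 zax [ 0.002 -0.005 -1.   ] q [-0.83  0.61  0.42  1.85 -0.34  0.76 -1.32] w 0.0883 F [-0.08  1.13 -0.17]
travel [-0.0009  0.0004  0.1513] yaw 0.27
```

View pics/a_top.png

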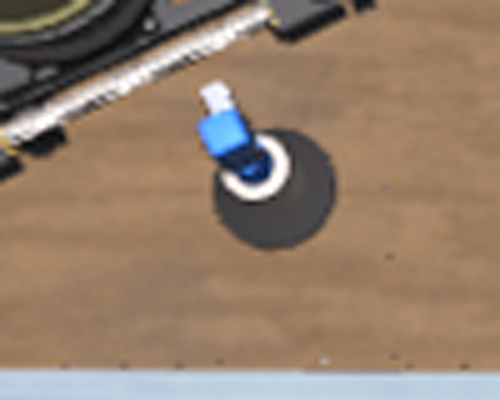

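View pics/a_side.png

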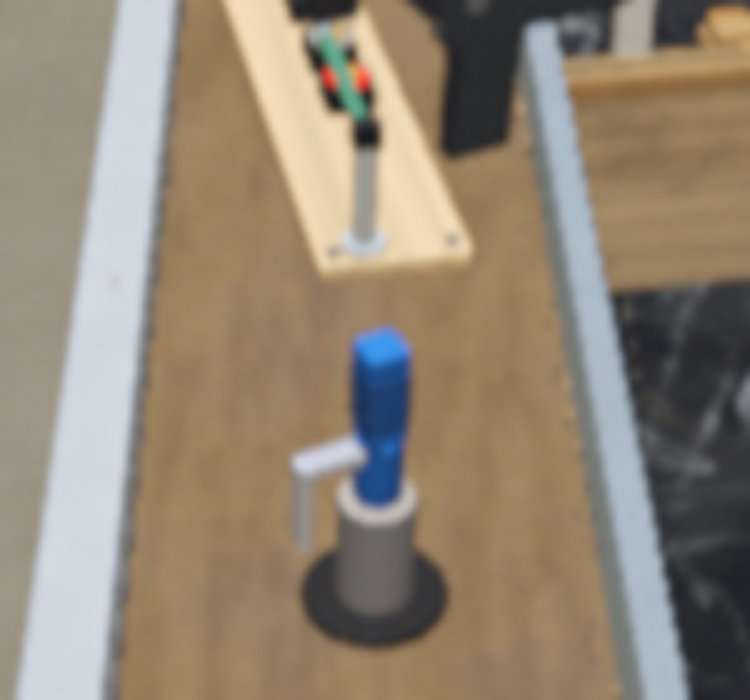

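```bash
python3 -m pendant '{"claw":[-1,-1,-1,-1,-1,-1,-1,-1],"travel":[[-0.001,0,0.02],[-0.001,0,0.045],[-0.001,0,0.07],[-0.001,0,0.09],[-0.001,0,0.11],[-0.001,0,0.13],[-0.001,0,0.145],[-0.001,0,0.151]],"yaw":[0,0,0,0,0,0,0,0]}'
python3 -c "
from h import *
need([.475,.2483,.088],-63.5)
for n in ('top','side'):
  t=robot.read_camera(n); im=t['color']
  c=im[210:290,180:280] if n=='top' else im[220:360,250:400]
  cv2.imwrite('pics/b_%s.png'%n,cv2.resize(c,None,fx=5,fy=5,interpolation=cv2.INTER_CUBIC)[:,:,::-1])
"
```

```text
t: 2.85
tcp_pos: [0.4744, 0.2481, 0.0865]
tcp_rot: [2.672, -1.644, 0.004]
wrist_force: [-0.4, 0.1, 0.0]
grip_width: 0.0884
t 2.85 tcp [0.4744 0.2481 0.0865] xang -63.22 zax [-0.    -0.005 -1.   ] q [-0.72  0.83  0.25  1.97 -0.47  0.4  -1.21] w 0.0884 F [-0.4   0.05  0.03]
travel [ 0.     -0.0006 -0.0015] yaw 0.28
```

View pics/b_side.png

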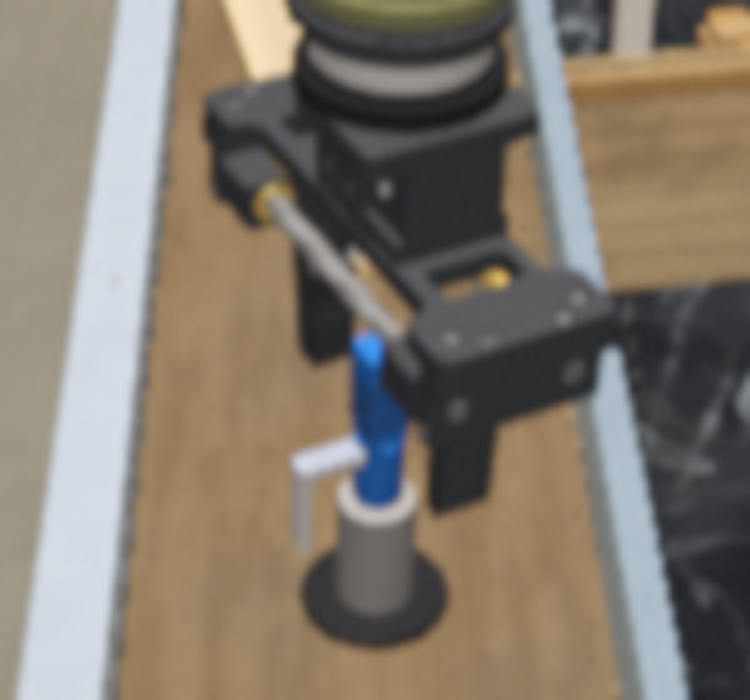

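```bash
python3 -m pendant '{"claw":[0,0.4,0.7,1,1,1,1,1],"travel":[[0,-0.0005,-0.001],[0,-0.0005,-0.001],[0,-0.0005,-0.001],[0,-0.0005,-0.001],[0,-0.0005,-0.001],[0,-0.0005,-0.001],[0,-0.0005,-0.001],[0,-0.0005,-0.001]],"yaw":[0,0,0,0,0,0,0,0]}'
python3 -m pendant '{"claw":[1,1,1,1],"travel":[[0,0,0],[0,0,0],[0,0,0],[0,0,0]],"yaw":[0,0,0,0]}'
python3 -c "
from h import *
need([.475,.2483,.138],-63.5)
for n in ('top','side'):
  t=robot.read_camera(n); im=t['color']
  c=im[210:290,180:280] if n=='top' else im[220:360,250:400]
  cv2.imwrite('pics/c_%s.png'%n,cv2.resize(c,None,fx=5,fy=5,interpolation=cv2.INTER_CUBIC)[:,:,::-1])
"
```

```text
t: 3.62
tcp_pos: [0.4754, 0.2484, 0.0887]
tcp_rot: [2.672, -1.645, 0.005]
wrist_force: [-0.3, 0.1, -1.0]
grip_width: 0.0371
t: 3.95
tcp_pos: [0.4754, 0.2484, 0.0887]
tcp_rot: [2.672, -1.645, 0.005]
wrist_force: [0.6, 0.4, -0.4]
grip_width: 0.0178
t 3.95 tcp [0.4754 0.2484 0.0887] xang -63.25 zax [ 0.001 -0.005 -1.   ] q [-0.72  0.83  0.25  1.96 -0.47  0.41 -1.21] w 0.0178 F [ 0.57  0.45 -0.4 ]
travel [ 0.0001  0.0005 -0.0493] yaw 0.25
```

View pics/c_side.png

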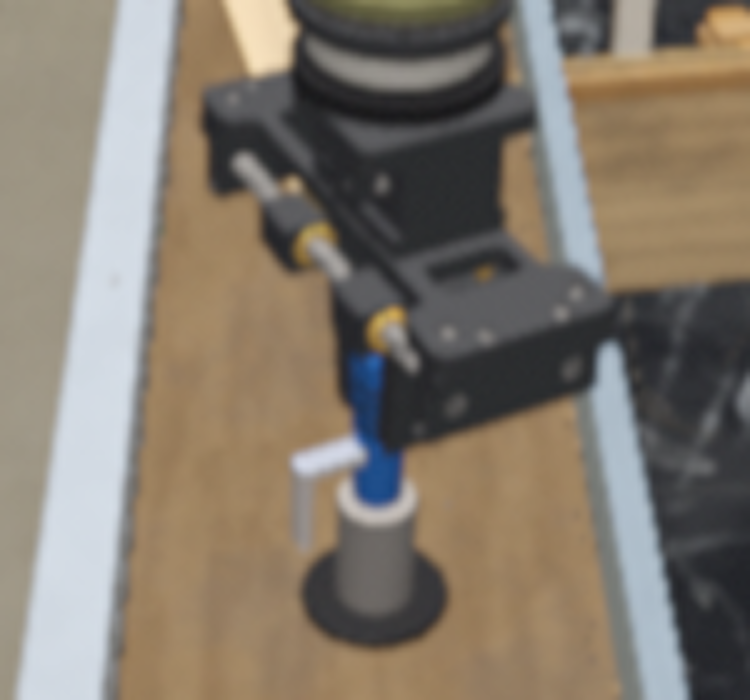

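```bash
python3 -m pendant '{"claw":[1,1,1,1,1,1,1,1],"travel":[[0,0,-0.005],[0,0,-0.015],[0,0,-0.03],[0,0,-0.045],[0,0,-0.06],[0,0,-0.08],[0,0,-0.1],[0,0,-0.1]],"yaw":[0,0,0,0,0,0,0,0]}'
python3 -c "
from h import *
need([.4649,-.0292,.185],-79.25)
for n in ('top','side'):
  t=robot.read_camera(n); im=t['color']
  c=im[210:290,180:280] if n=='top' else im[220:360,250:400]
  cv2.imwrite('pics/d_%s.png'%n,cv2.resize(c,None,fx=5,fy=5,interpolation=cv2.INTER_CUBIC)[:,:,::-1])
"
```

```text
t: 4.72
tcp_pos: [0.4774, 0.2495, 0.1927]
tcp_rot: [-2.673, 1.647, -0.011]
wrist_force: [0.0, 0.9, -0.3]
grip_width: 0.0183
t 4.72 tcp [0.4774 0.2495 0.1927] xang -63.27 zax [ 0.007 -0.002 -1.   ] q [-0.8   0.67  0.38  1.9  -0.39  0.64 -1.28] w 0.0183 F [ 0.02  0.87 -0.28]
travel [0.2432 0.1366 0.0081] yaw 15.98
```

View pics/d_side.png

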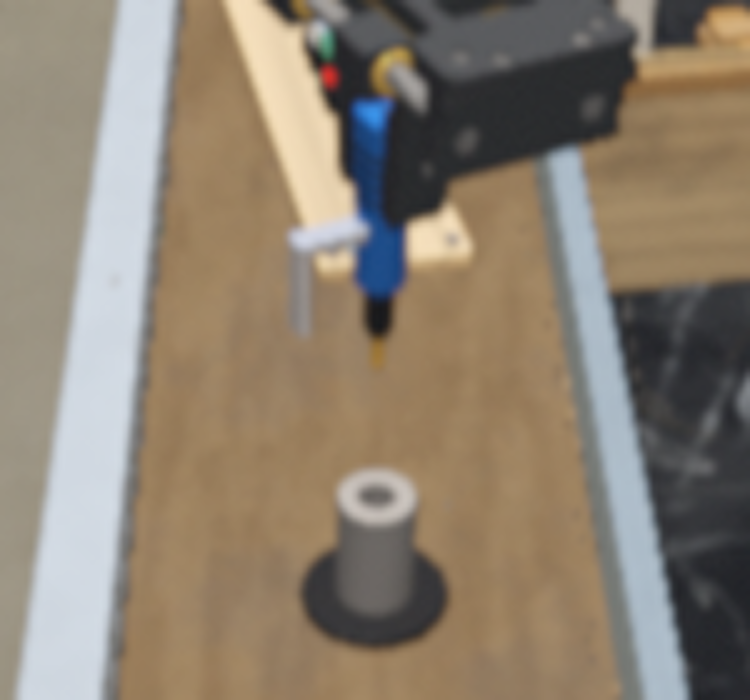

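```bash
python3 -m pendant '{"claw":[1,1,1,1,1,1,1,1],"travel":[[0.015,0.008,0],[0.045,0.025,0],[0.075,0.042,0],[0.105,0.059,0],[0.135,0.076,0],[0.165,0.093,0],[0.19,0.107,0],[0.21,0.118,0]],"yaw":[2,4,6,8,10,12,14,16]}'
python3 -m pendant '{"claw":[1,1,1,1],"travel":[[0.015,0.008,0],[0.025,0.014,0],[0.025,0.014,0],[0.025,0.014,0]],"yaw":[0,0,0,0]}'
python3 -c "
from h import *
need([.4649,-.0292,.185],-79.25)
"
```

```text
t: 5.48
tcp_pos: [0.4628, 0.0045, 0.19]
tcp_rot: [2.41, -2.009, 0.005]
wrist_force: [0.8, 0.1, -0.9]
grip_width: 0.0177
t: 5.82
tcp_pos: [0.4526, -0.0234, 0.1896]
tcp_rot: [2.406, -2.011, 0.003]
wrist_force: [-0.1, 0.1, -1.3]
grip_width: 0.0171
t 5.82 tcp [ 0.4526 -0.0234  0.1896] xang -79.79 zax [-0.002 -0.005 -1.   ] q [-0.28  0.59  0.36  2.13 -0.42  0.49 -1.  ] w 0.0171 F [-0.11  0.15 -1.29]
travel [ 0.0079 -0.0111  0.0046] yaw -0.54
```

```bash
python3 -m pendant '{"claw":[1,1,1,1],"travel":[[0.004,-0.006,0],[0.008,-0.011,0],[0.008,-0.011,0],[0.008,-0.011,0]],"yaw":[0,-0.5,-0.5,-0.5]}'
python3 -c "
from h import *
need([.4649,-.0292,.155],-79.25)
for n in ('top','side'):
  t=robot.read_camera(n); im=t['color']
  c=im[190:290,290:420] if n=='top' else im[170:290,270:400]
  cv2.imwrite('pics/e_%s.png'%n,cv2.resize(c,None,fx=6,fy=6 if n=='top' else 5,interpolation=cv2.INTER_CUBIC)[:,:,::-1])
"
```

```text
t: 6.15
tcp_pos: [0.4656, -0.0289, 0.1895]
tcp_rot: [2.416, -2.0, 0.004]
wrist_force: [0.4, 0.8, -1.5]
grip_width: 0.018
t 6.15 tcp [ 0.4656 -0.0289  0.1895] xang -79.23 zax [-0.002 -0.005 -1.   ] q [-0.27  0.6   0.36  2.1  -0.41  0.51 -0.99] w 0.018 F [ 0.36  0.76 -1.45]
travel [-0.      0.0007  0.0345] yaw 0.02
```

View pics/e_side.png

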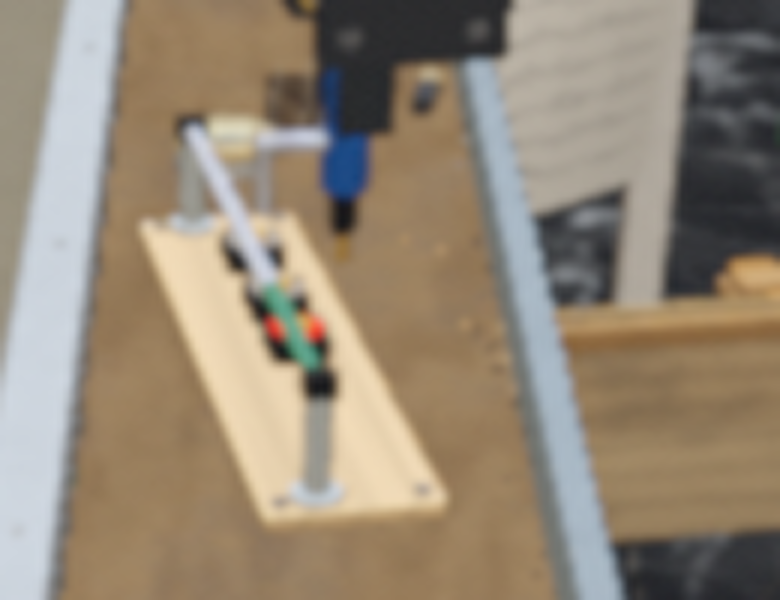

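View pics/e_top.png

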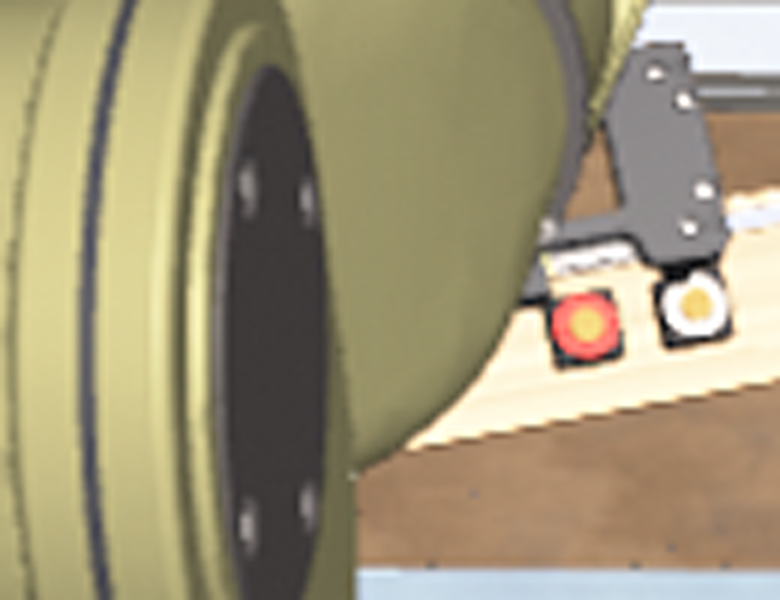

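Run:
```python
from h import *
s=robot.read_camera("side"); T=robot.get_state()["tcp_pos"]
a=np.radians(10.75); ex=np.array([np.cos(a),np.sin(a),0]); ey=np.array([-np.sin(a),np.cos(a),0])
o=T-[0,0,.0747]
print("tip",proj(s,o),"lip",proj(s,o+.0325*ex+[0,0,.028]),"bridge",proj(s,o+.03*ex+[0,0,.065]))
for ys in (134,47,-134): print(ys,proj(s,(.4713)*ex+(-.1154-.095+ys/1000)*ey+[0,0,.078]))
print("red",proj(s,[.4813,-.1138,.032]))
print("obs tip",(343.5/6+270-.4,258/5+170-.4),"lip",(263.5/6+270-.4,212/5+169.6),"greenblock",(318/6+269.6,367/5+169.6), "47:",(268/6+269.6,285/5+169.6), "far",(200/6+269.6,130/5+169.6))
```

```text
tip [327.32772307 222.53547535] lip [314.16121892 213.21044366] bridge [315.40242038 198.86961208]
134 [322.13922345 244.6797807 ]
47 [314.93775564 226.93217343]
-134 [302.58142867 196.48070937]
red [319.18288921 234.5056607 ]
obs tip (326.85, 221.2) lip (313.5166666666667, 212.0) greenblock (322.6, 243.0) 47: (314.2666666666667, 226.6) far (302.93333333333334, 195.6)
```

```bash
python3 -m pendant '{"claw":[1,1,1,1,1,1,1,1],"travel":[[0,0.0005,0.005],[0,0.0005,0.015],[0,0.0005,0.025],[0,0.0005,0.035],[0,0.0005,0.045],[0,0.0005,0.05],[0,0.0005,0.05],[0,0.0005,0.05]],"yaw":[0,0,0,0,0,0,0,0]}'
python3 -c "
from h import *
need([.4649,-.0292,.1177],-79.25)
for n in ['side']:
  t=robot.read_camera(n); im=t['color']
  c=im[170:290,270:400]
  cv2.imwrite('pics/f_%s.png'%n,cv2.resize(c,None,fx=6,fy=5,interpolation=cv2.INTER_CUBIC)[:,:,::-1])
"
```

```text
t: 6.97
tcp_pos: [0.4638, -0.0292, 0.1394]
tcp_rot: [2.415, -2.0, 0.001]
wrist_force: [-0.2, -0.7, -1.7]
grip_width: 0.0177
t 6.97 tcp [ 0.4638 -0.0292  0.1394] xang -79.26 zax [-0.003 -0.005 -1.   ] q [-0.21  0.69  0.27  2.14 -0.47  0.37 -0.94] w 0.0177 F [-0.2  -0.68 -1.74]
travel [ 0.0001 -0.0011  0.0217] yaw -0.01
```

View pics/f_side.png

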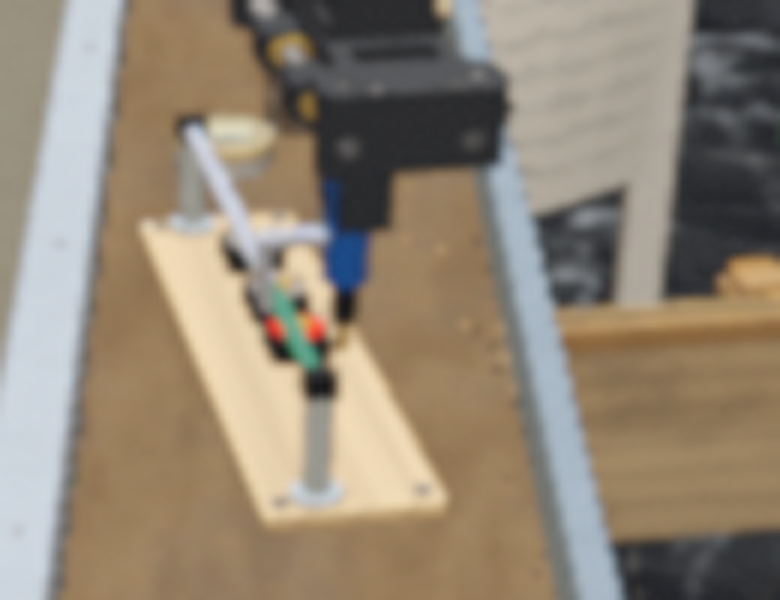

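```bash
python3 -m pendant '{"claw":[1,1,1,1,1,1],"travel":[[0,-0.001,0.005],[0,-0.001,0.011],[0,-0.001,0.017],[0,-0.001,0.022],[0,-0.001,0.022],[0,-0.001,0.022]],"yaw":[0,0,0,0,0,0]}'
python3 -c "
from h import *
e=lambda ys:np.array([.4513*.9824-ys*.1865,.4513*.1865+ys*.9824])
print(e(-.2016))
need([*e(-.2016),.1177],-79.25)
for n in ['side']:
  t=robot.read_camera(n); im=t['color']
  c=im[170:290,270:400]
  cv2.imwrite('pics/g_%s.png'%n,cv2.resize(c,None,fx=6,fy=5,interpolation=cv2.INTER_CUBIC)[:,:,::-1])
"
```

```text
t: 7.52
tcp_pos: [0.4647, -0.0292, 0.1173]
tcp_rot: [2.415, -2.0, 0.001]
wrist_force: [0.3, 0.1, -0.2]
grip_width: 0.0179
[ 0.48095552 -0.11388439]
t 7.52 tcp [ 0.4647 -0.0292  0.1173] xang -79.26 zax [-0.003 -0.005 -1.   ] q [-0.18  0.73  0.23  2.15 -0.49  0.31 -0.92] w 0.0179 F [ 0.33  0.09 -0.19]
travel [ 0.0862 -0.0002 -0.    ] yaw -0.01
```

View pics/g_side.png

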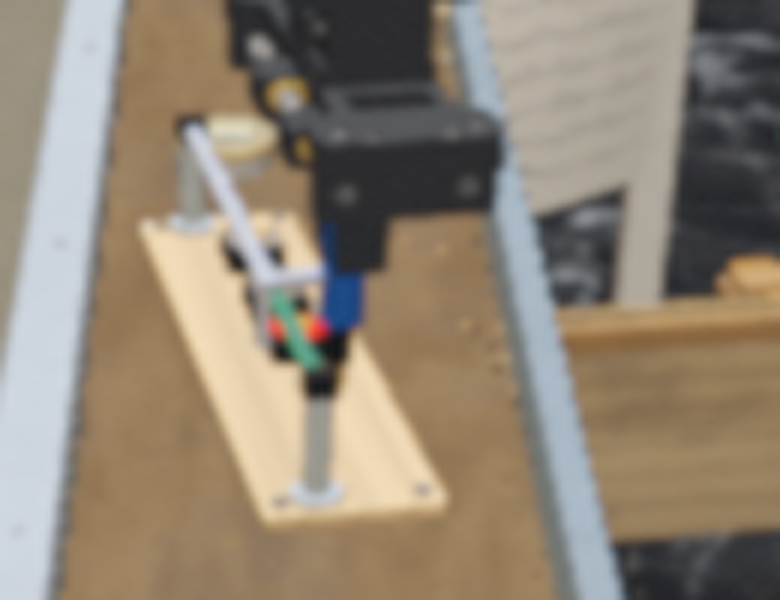

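```bash
python3 -m pendant '{"claw":[1,1,1,1,1,1,1,1],"travel":[[0.005,0,0],[0.011,0,0],[0.017,0,0],[0.024,0,0],[0.031,0,0],[0.037,0,0],[0.04,0,0],[0.04,0,0]],"yaw":[0,0,0,0,0,0,0,0]}'
python3 -c "
from h import *
need([.48096,-.1139,.1177],-79.25)"
```

```text
t: 8.23
tcp_pos: [0.4725, -0.0698, 0.1178]
tcp_rot: [2.413, -2.002, 0.003]
wrist_force: [-0.7, 1.0, -1.0]
grip_width: 0.018
t 8.23 tcp [ 0.4725 -0.0698  0.1178] xang -79.37 zax [-0.002 -0.006 -1.   ] q [-0.09  0.73  0.23  2.12 -0.46  0.34 -0.87] w 0.018 F [-0.68  1.04 -0.97]
travel [ 0.0449 -0.0002  0.0003] yaw -0.12
```

```bash
python3 -m pendant '{"claw":[1,1,1,1,1,1,1,1],"travel":[[0.005,0,0],[0.011,0,0],[0.018,0,0],[0.025,0,0],[0.032,0,0],[0.04,0,0],[0.045,0,0],[0.045,0,0]],"yaw":[0,0,0,0,0,0,0,0]}'
python3 -c "
from h import *
need([.48096,-.1139,.1177],-79.25)
T=robot.get_state()['tcp_pos']
for n in ['side','top']:
  t=robot.read_camera(n); im=t['color']
  print(n,proj(t,T-[0,0,.0747]),proj(t,[.4813,-.1138,.032]))
  c=im[170:290,270:400] if n=='side' else im[200:290,330:450]
  cv2.imwrite('pics/i_%s.png'%n,cv2.resize(c,None,fx=6,fy=5 if n=='side' else 6,interpolation=cv2.INTER_CUBIC)[:,:,::-1])
"
```

```text
t: 8.9
tcp_pos: [0.4812, -0.1159, 0.1181]
tcp_rot: [2.411, -2.004, 0.005]
wrist_force: [0.0, -0.1, -0.6]
grip_width: 0.0179
t 8.9 tcp [ 0.4812 -0.1159  0.1181] xang -79.49 zax [-0.002 -0.007 -1.   ] q [-0.    0.74  0.23  2.07 -0.43  0.37 -0.82] w 0.0179 F [ 0.01 -0.15 -0.57]
travel [-0.002  -0.0001  0.0004] yaw -0.24
side [319.28734013 230.38719697] [319.18288921 234.5056607 ]
top [388.91940271 242.56039949] [387.45192758 243.52291241]
```

View pics/i_side.png

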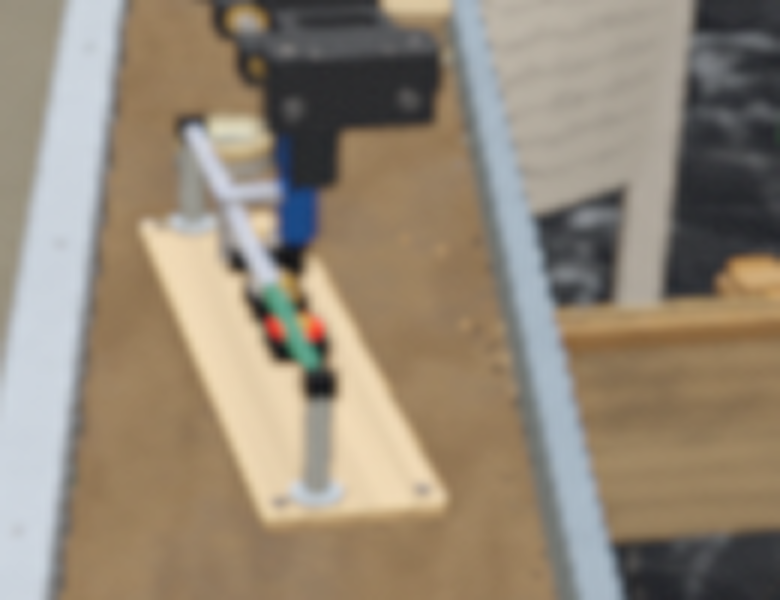

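View pics/i_top.png

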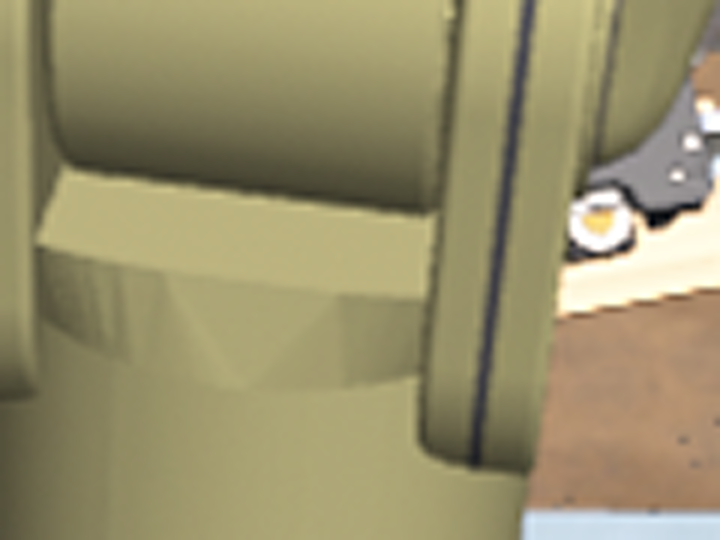

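```bash
python3 -m pendant '{"claw":[1,1,1,1],"travel":[[-0.002,0,0],[-0.002,0,0],[-0.002,0,0],[-0.002,0,0]],"yaw":[0,0,0,0]}'
python3 -c "
from h import *
need([.48096,-.1139,.1177],-79.25)
T=robot.get_state()['tcp_pos']
t=robot.read_camera('side'); im=t['color']
for z in (0,.016,.040,.07): print(z,proj(t,T-[0,0,.0747-z]),(proj(t,T-[0,0,.0747-z])-[295,195]+.5)*13)
print((proj(t,[.4813,-.1138,.032])-[295,195]+.5)*13)
c=im[195:241,295:345]
cv2.imwrite('pics/j.png',cv2.resize(c,None,fx=13,fy=13,interpolation=cv2.INTER_CUBIC)[:,:,::-1])
"
```

```text
t: 9.33
tcp_pos: [0.4804, -0.1117, 0.118]
tcp_rot: [2.414, -2.002, 0.002]
wrist_force: [0.2, -0.5, -1.4]
grip_width: 0.0175
t 9.33 tcp [ 0.4804 -0.1117  0.118 ] xang -79.35 zax [-0.003 -0.005 -1.   ] q [-0.01  0.74  0.23  2.08 -0.43  0.37 -0.82] w 0.0175 F [ 0.24 -0.51 -1.43]
travel [ 0.0022 -0.0001  0.0003] yaw -0.1
0 [319.60668059 231.2073867 ] [326.38684771 477.19602712]
0.016 [319.71386412 225.90887069] [327.78023352 408.31531891]
0.04 [319.87756486 217.81647958] [329.90834315 303.11423459]
0.07 [320.08728686 207.4490709 ] [332.6347292  168.33792166]
[320.87755971 520.07358906]
```

View pics/j.png

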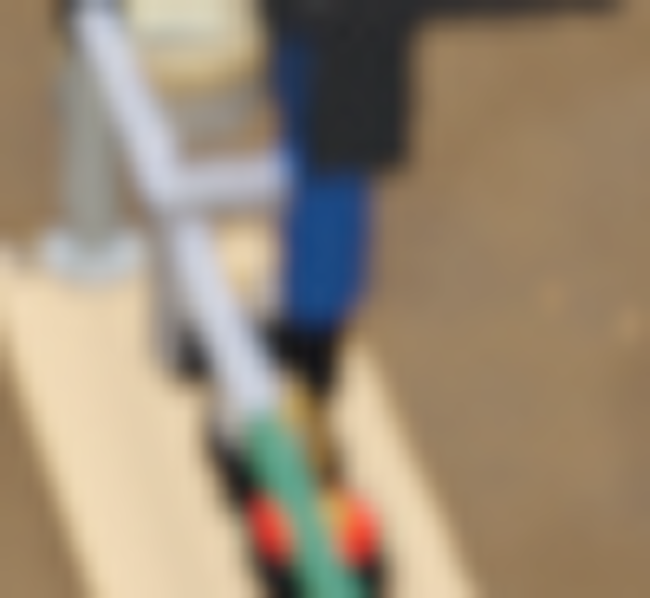

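```bash
cat >> h.py <<'E'
def avg(n=8):
    F=[];P=[]
    for i in range(n):
        t=robot.read_camera("side"); s=robot.get_state(); F.append(s["wrist_force"]);P.append(s["tcp_pos"])
    print("avgF",np.mean(F,0).round(2),"sd",np.std(F,0).round(2),"P",np.mean(P,0).round(4),"sd",np.std(P,0).round(4),"t",s["t"],"w",s["grip_width"])
    return t,np.mean(P,0)
E
python3 -m pendant '{"claw":[1,1,1,1],"travel":[[0.0015,0,0.003],[0.0015,0,0.006],[0.0015,0,0.008],[0.0015,0,0.008]],"yaw":[0,0,0,0]}'
python3 -c "
from h import *
avg(); need([.48096,-.1139,.1007],-79.25)"
```

```text
t: 9.72
tcp_pos: [0.4804, -0.1133, 0.1094]
tcp_rot: [2.413, -2.002, 0.001]
wrist_force: [0.7, 0.2, -1.4]
grip_width: 0.0182
avgF [-0.21  0.07 -0.88] sd [0.44 0.94 0.32] P [ 0.4806 -0.1134  0.1099] sd [0.0001 0.     0.0001] t 10.1167 w 0.017821409552931728
t 10.12 tcp [ 0.4807 -0.1133  0.1101] xang -79.35 zax [-0.002 -0.006 -1.   ] q [ 0.    0.76  0.22  2.08 -0.43  0.35 -0.81] w 0.0178 F [-0.24 -0.13 -0.17]
travel [ 0.0005 -0.0002  0.0094] yaw -0.1
```

```bash
python3 -m pendant '{"claw":[1,1,1,1,1],"travel":[[0.0005,0,0.002],[0.0005,0,0.004],[0.0005,0,0.005],[0.0005,0,0.005],[0.0005,0,0.005]],"yaw":[0,0,0,0,0]}'
python3 -c "
from h import *
avg(); need([.48096,-.1139,.1007],-79.25)"
```

```text
t: 10.53
tcp_pos: [0.481, -0.114, 0.1051]
tcp_rot: [2.413, -2.002, 0.003]
wrist_force: [0.7, -0.2, 0.2]
grip_width: 0.0173
avgF [ 0.38 -0.27  0.37] sd [0.45 0.57 0.31] P [ 0.4809 -0.114   0.1051] sd [0. 0. 0.] t 10.9333 w 0.01754158441347548
t 10.93 tcp [ 0.4809 -0.114   0.1051] xang -79.36 zax [-0.002 -0.006 -1.   ] q [ 0.01  0.77  0.21  2.08 -0.44  0.34 -0.81] w 0.0175 F [ 0.97 -0.    0.19]
travel [-0.0001 -0.0001  0.0044] yaw -0.11
```

```bash
python3 -m pendant '{"claw":[1,1,1,1,1,1],"travel":[[0,0,0.001],[0,0,0.002],[0,0,0.003],[0,0,0.0044],[0,0,0.0044],[0,0,0.0044]],"yaw":[0,0,0,0,0,0]}'
python3 -c "
from h import *
t,T=avg(30); need([.48096,-.1139,.1007],-79.25)
im=t['color']; c=im[195:241,295:345]
cv2.imwrite('pics/k.png',cv2.resize(c,None,fx=13,fy=13,interpolation=cv2.INTER_CUBIC)[:,:,::-1])
for z in (0.006,.016,.04): print((proj(t,T-[0,0,.0747-z])-[295,195]+.5)*13)
"
```

```text
t: 11.43
tcp_pos: [0.4809, -0.114, 0.1007]
tcp_rot: [2.413, -2.002, 0.003]
wrist_force: [0.8, -1.4, 1.2]
grip_width: 0.0178
avgF [ 0.22 -0.19  1.49] sd [0.52 0.55 0.51] P [ 0.4809 -0.114   0.1007] sd [0. 0. 0.] t 12.9333 w 0.01765478360034
t 12.93 tcp [ 0.4809 -0.114   0.1007] xang -79.35 zax [-0.002 -0.006 -1.   ] q [ 0.01  0.78  0.21  2.08 -0.44  0.33 -0.81] w 0.0177 F [-0.51  0.2   2.43]
travel [-0.0001 -0.      0.    ] yaw -0.1
[322.66181308 519.42512567]
[323.50796417 476.96379979]
[325.56984001 373.49530174]
```

View pics/k.png

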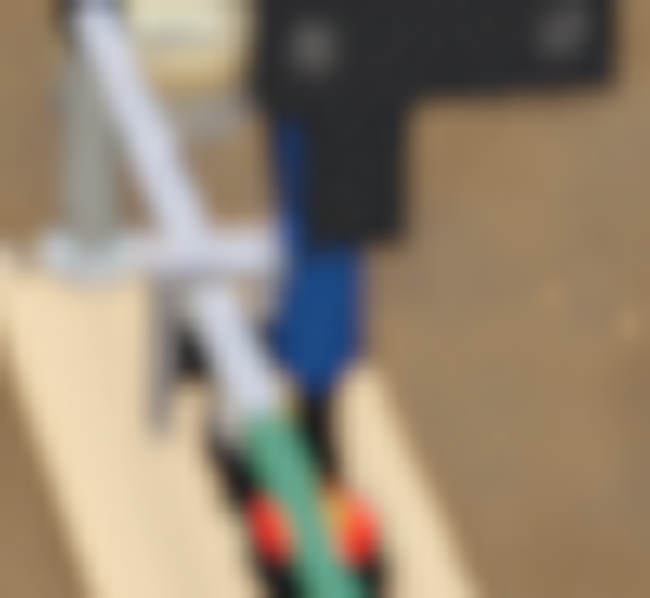

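```bash
python3 -c "
from h import *
t=robot.read_camera('side'); im=cv2.imread('pics/side0.png')
for p in ([.4813,-.1138,.032],[.48915,-.15645,.032],[.50026,-.21292,.032]): print(proj(t,p),(proj(t,p)-[295,205]+.5)*16)
c=im[205:241,295:340].copy()
c=cv2.resize(c,None,fx=16,fy=16,interpolation=cv2.INTER_CUBIC)
for p in ([.4813,-.1138,.032],[.48915,-.15645,.032],[.50026,-.21292,.032]):
  for r in (.007,.0125):
    q=np.array([(proj(t,np.array(p)+[r*np.cos(a),r*np.sin(a),0])-[295,205]+.5)*16 for a in np.arange(0,6.28,.5)]).astype(int)
    cv2.polylines(c,[q],True,(255,0,255),1)
cv2.imwrite('pics/l.png',c)
"
```

```text
[319.18288921 234.5056607 ] [394.92622734 480.09057115]
[316.05044133 226.64970032] [344.80706133 354.3952051 ]
[311.92647249 216.93639464] [278.8235598  198.98231418]
```

View pics/l.png

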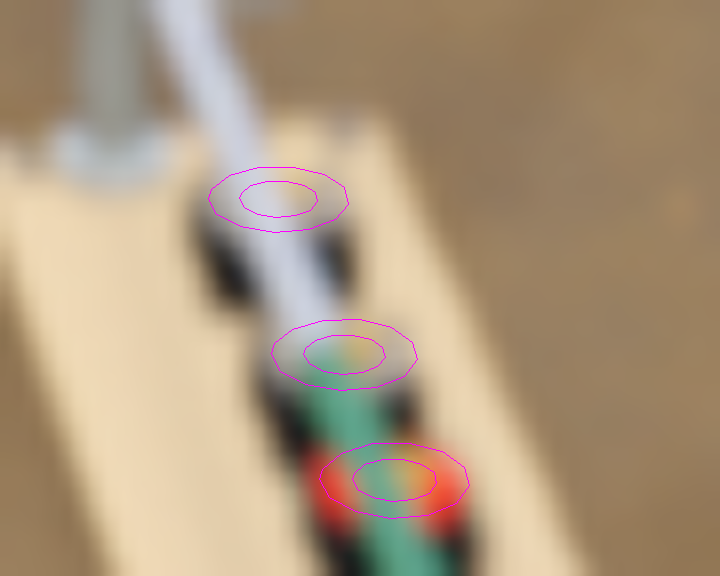

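```bash
python3 -c "
from h import *
avg(6); robot.close_job()"
```

```text
avgF [ 0.34 -0.31  1.31] sd [0.27 0.61 0.54] P [ 0.4809 -0.114   0.1007] sd [0. 0. 0.] t 13.2833 w 0.017629299988117065
the job is handed in; nothing more can be done
```

I lifted the probe out of its holder and hooked it over the green end of the rail. I slid it about 87 mm along to the red-ringed stud and pressed it down. The job was handed in at about 13.3 s, with the probe still in the gripper.

**Last checks:**
- **Spring tip:** by height it is pressed in about 6.0 mm. The force rose about 2.3 N from the unpressed level, which gives 5.0–5.5 mm, so it is roughly half way in and well short of its stop. The force readings are noisy, by about 0.5 N.
- **Tip position:** the arm reads (0.4809, -0.1140), within 0.5 mm of the stud's centre as found from the top camera.
- **Disagreement:** in the side view the red ring appears about half a pixel lower than predicted, which could mean up to about 3 mm along the rail. The brass faces of the studs matched the prediction there, so I left the tip where it was. Either way it is inside the 6 mm limit.
- **Upright and hooked:** the tool is tilted less than 0.5°, and the side picture shows the lip behind the rail with the bridge above it.
- **Not re-checked:** the arm hid the stud from the top camera at the end, and I took no final picture of the bottles. The path stayed clear of the bottles, the screw tin and the grey-ringed studs.

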